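Park the yellow tape roll at the top of its gutter

ROBOT

A 6-joint arm with a two-finger parallel gripper is mounted at the origin on the work surface. World frame = base frame: x ahead of the robot, y to its left, z up, the work surface at z = 0. Lengths are in m, angles in rad, forces in N, time in s.
With the tool pointing down it reaches from about 0.225 to 0.725 m from the base axis. Payload 3.1 kg.
Tool frame: the origin (TCP) lies midway between the tips of the shut fingers; the grasp point (between the pads) lies 19 mm behind it; y points along the fingers, z is the direction in which the jaws open and shut, and the axes are right-handed (so a half turn about y gives the same grasp; the last joint's range is limited). The gripper opens to 85 mm and grips with 20 to 120 N. Pads are 22 mm wide; open, the fingers measure 114 mm over their backs; the gripper's body (76 mm by 85 mm) begins 54 mm behind the grasp point. The pads swing forward as they close: fully open they stand 13 mm farther back than shut.
Start: joints at [0.979, 0.048, 0.099, 1.622, 0, 1.443], TCP at [0.235, 0.47, 0.231] pointing down, gripper open.
Joint ranges: [-2.91, 2.91], [-0.99, 1.94], [-1.21, 1.42], [-2.12, 2.29], [-1.49, 1.47], [-3.14, 3.14]. Speed limits (rad/s): [2.79, 2.79, 3.14, 3.14, 3.14, 3.14].

INTERFACE

Orientations are given as a 3x3 rotation matrix whose columns are the frame's x, y, z axes.
In Python, from rig import manip, read_camera, spot_in, pinpoint gives the robot as it stands.
- The arm moves only by the tool move_arm, never from a script. Its argument "rows" is one flat list of numbers, 4 for each row, row after row: the shift along the world's x, y, z in mm, then the turn about the world's z in units of 8 degrees (1.0 is 8 degrees). In form: [x, y, z, spin, x, y, z, spin, ...]. A call has 1 to 20 rows; each row shifts and turns the commanded pose from where the row before left it; what a row does not reach is not made up. A row lasts 1/8 s, in which the tool goes at most 62.5 mm and 10.7 degrees, less where a joint would pass 70% of its speed; a pose out of reach is approached as far as the arm can. A call is refused whole if a number of a shift passes 62.5 or a number of a turn 1, either way. A call with a gripper value outside its range is refused whole. "claw" is the opening, from 0 (shut) to 1 (fully open), set as the call begins (left out, the last holds). The fingers move at their own pace and stop on an object; the grip force is fixed at half the most. Time passes only in rows, so rows that do not move let the fingers close. It gives the time, the measured TCP pose, the force and the opening at its end, in the units of the state.
- manip.get_obs(): the state, without advancing time (a new reading comes with each control period).
- read_camera(name): name is "scene" or "side" or "wrist"; returns a dict with "pixels" (384x512x3 uint8, blue, green, red), "fx", "fy", "cx", "cy" (pixels), "k1" (the pictures are not rectified: a ray, as slopes to the right and down, at radius r is drawn at 1 + k1 r^2 times it, then the intrinsics apply), "R" (3x3) and "t" (3): a world point X has camera coordinates R X + t; the wrist camera has in their place "T_tool_cam" (4x4, takes a point from camera to tool coordinates, whose origin is the TCP and whose axes are the tool frame's). Camera axes: x right, y down, z forward; pixel columns grow to the right and rows downward; lengths in m; the calibration is good to about 2 mm. A picture is of the moment at which its call begins: read the wrist's pose just before it. There is no depth.
- manip.close_job(): hands the job in, once; it reports no verdict.
Trained networks look in a picture, given as the dict that the camera call returned (one of the last four; its "shot" number tells which), for a name from the list of things; names that differ only in an ending like _2 or _b are one class to them, and where a whole thing is asked for, a point or a joint stands for the part that bears it (a point fixed in the world has none). Each returns a list of dicts, best first, with "score" (0 to 1); they miss things now and then, are a little off and sometimes report something else, mostly with a low value. They report only what shows in the picture. A call takes as long as a camera call. They do not tell look-alikes from the thing itself.
- spot_in(picture, label): "bbox" ([left, top, right, bottom] as shares, 0 to 1, of the picture: columns of its width, rows of its height, round what is visible of it).
- pinpoint(picture, label): "position" ([column, row] as shares, 0 to 1, of the picture: columns of its width, rows of its height: a listed point, or the origin of a listed thing).
The state is a dict: "time": time; "qpos": joint angles; "joint_velocities": joint speeds; "effort": joint torques, N m; "tool_pos": TCP position; "tcp_rot": TCP orientation; "force": force on the tool from outside, world axes, zero at the start; "ft_torque": the same for the moment, N m; "width": finger opening in m.
Only numpy, scipy, OpenCV 4.12 (cv2) and the standard library are available. Lean on these libraries where they do the work, as an engineer would, in place of code of your own. Each camera call takes 0.05 s, during which the arm holds its last target. There are 200 camera calls.

TASK

The mouth of the yellow roll's lane in the tape rack has to be free for a fresh roll: with a fingertip behind it, push the yellow roll of tape up its sloping gutter, over the crest and into the dip against the stop at the top, so that it stays there when you take your finger away. Only push it: do not lift it, flick it or let it race back down the slope. Leave the blue roll at its own mouth and everything else on the shelf where it is.

Things in the scene. Friction and masses are not known exactly. Their poses are not given: they have to be found in the camera images.
- yellow_roll: the roll to push: solid yellow roll of wide tape (a pale card disc fills its core), 76 mm in diameter, 48 mm wide, about 200 g, on edge in either one of the rack's two gutters, resting against the low lip at its mouth. Origin: its centre. y axis: its axle, level across the gutter; x and z turn as it rolls. Let go on the slope, it rolls back down.
- blue_roll: a like roll, blue, 76 mm in diameter and 48 mm wide, at the mouth of the other gutter; to be left there. Origin: its centre; y axis: its axle.
- chute: sloped run of the fixed grey steel tape rack: two like gutters side by side, rising 7 degrees from the mouth. Origin: midway between the gutters, at the foot of the lip, 24 mm over the shelf. x: up along the floors; y: to the left gutter; z: square to the floors (floors at z = 0). Gutter centre lines at y = +42 and -42 mm, crest at x = 170 mm. A roll at the mouth has its centre at x = 26, z = 38 mm.
- cradle: the rack's upper end, fixed: two dips behind the crest, one per gutter. Origin: on the crest, midway between the gutters. x: along the dips' floors, falling at 9 degrees from the level away from the crest, 66 mm to the black rubber pads of the stop plates, which stand 57 mm high; y: to the left. All gutters: 54 mm wide inside, side walls 3 mm thick and 18 mm high, lip at the mouth 10 mm high and 3 mm thick.
- seat_left (a point): where the centre of a roll lies when it sits in the dip of the left gutter against the stop: 38 mm above the dip's floor and 38 mm short of the pad, 28 mm past the crest along the dip. Fixed to the rack.
- seat_right (a point): the same for the right gutter.
- tape_gun: silver tape gun with a black grip lying on its side, about 170 x 190 x 59 mm, well to the right of the rack; not to be moved. Origin: under the middle of its side plate.
- mug: white ceramic mug of highlighters, 82 mm across, 95 mm high, the pens up to about 135 mm, to the left beyond the rack; not to be moved. Origin: centre of its foot.
- clip_a: aluminium bulldog clip, 56 mm wide, 60 mm long, 30 mm high, on the shelf to the left of the rack, nearer its mouth; not to be moved. Origin: under its middle.
- clip_b: a like clip to the left of the rack, nearer its top end; not to be moved.
- clear_coil: coil of clear tape lying flat on the shelf to the right of the rack, 100 mm across, 24 mm high; not to be moved. Origin: centre of its underside.
- highlighter: green highlighter pen lying on the shelf to the right of the rack near its mouth, 124 x 19 x 16 mm; not to be moved. Origin: under its middle, x along the pen.
Things that resemble listed ones, but are neither listed nor needed, are in the scene too. What is shaped like the yellow_roll but turquoise is not meant.

How it is judged:
By the outcome, as a careful person would: the job done as asked, in the order asked, and still so for the second after the job is handed in, with the robot touching nothing.
It also fails if it takes over 35 s, if anything falls off the work surface, if the arm or the gripper's body presses on something with over 40 N, if the wrist force passes 120 N, or if a joint passes its speed limit or range.

## Working session

There is one attempt and no reset: what is moved stays moved. The work goes in short steps, Python scripts to look and compute and a tool call to move; the robot and the scene stay as the last step left them, time stands still between calls to the robot, and variables do not carry over. Pictures are saved under pics/ and viewed, about 8 in all and at most 12, crops included, and the job is handed in when it is done.

Besides the shell and the picture viewer there is one more tool, called after "Emit:" as name(argument=value, ...) on one line, values as JSON. move_arm: Moves the arm, as the interface text tells. Its arguments: {"type":"object","properties":{"rows":{"type":"array"},"claw":{"type":"number"}},"required":["rows"]}

```bash
mkdir -p pics
cat > h.py <<'E'
from rig import manip, read_camera, spot_in, pinpoint
import numpy as np, cv2
def K(c): return np.array([[c["fx"],0,c["cx"]],[0,c["fy"],c["cy"]],[0,0,1.]])
def D(c): return np.array([c["k1"],0,0,0.])
def proj(c,P):
    P=np.atleast_2d(np.array(P,float)); 
    return cv2.projectPoints(P,cv2.Rodrigues(np.array(c["R"]))[0],np.array(c["t"],float),K(c),D(c))[0][:,0]
def tri(views): # list of (c,(u,v)) pixel
    A=np.zeros((3,3));b=np.zeros(3)
    for c,p in views:
        n=cv2.undistortPoints(np.array([[p]],float),K(c),D(c))[0,0]
        R=np.array(c["R"]);t=np.array(c["t"]);d=R.T@np.array([*n,1]);d/=np.linalg.norm(d);o=-R.T@t
        M=np.eye(3)-np.outer(d,d);A+=M;b+=M@o
    return np.linalg.solve(A,b)
E
python3 - <<'E'
from h import *
cs={n:read_camera(n) for n in("scene","side")}
for n,c in cs.items():
    cv2.imwrite(f"pics/{n}0.png",c["pixels"])
    print(n,"cam at",-np.array(c["R"]).T@np.array(c["t"]))
    for l in("yellow_roll","blue_roll","chute","cradle","seat_left","seat_right","tape_gun","mug","clip_a","clear_coil","highlighter"):
        print(l,[(np.round(np.array(d["position"])*[512,384],1).tolist(),round(d["score"],2)) for d in pinpoint(c,l)][:3])
print(manip.get_obs())
E
```

```text
scene cam at [ 1.05956753 -0.32454431  1.03262833]
yellow_roll [([353.6, 145.5], 0.96), ([292.4, 99.0], 0.96), ([299.6, 134.4], 0.83)]
blue_roll [([254.5, 172.8], 0.64), ([296.4, 208.8], 0.62)]
chute [([261.9, 165.1], 0.68)]
cradle [([296.7, 201.8], 0.69)]
seat_left [([322.8, 199.0], 0.55)]
seat_right [([298.7, 210.2], 0.61), ([225.0, 198.7], 0.55)]
tape_gun [([108.8, 269.5], 0.93), ([228.8, 202.0], 0.36)]
mug [([398.4, 151.8], 0.78)]
clip_a [([312.8, 170.3], 0.73), ([342.9, 192.8], 0.57)]
clear_coil [([397.0, 151.3], 0.57)]
highlighter [([226.6, 199.0], 0.5)]
side cam at [ 0.38969127 -1.01874489  0.77819038]
yellow_roll [([251.5, 157.4], 0.82), ([235.5, 185.4], 0.8), ([215.8, 177.8], 0.68)]
blue_roll [([240.2, 196.8], 0.78), ([285.3, 174.3], 0.37)]
chute [([234.4, 199.7], 0.64)]
cradle [([278.6, 191.4], 0.67)]
seat_left [([286.0, 175.4], 0.87)]
seat_right [([289.5, 186.0], 0.73)]
tape_gun [([275.5, 328.4], 0.6), ([232.8, 202.5], 0.46)]
mug [([259.9, 150.2], 0.97)]
clip_a [([278.1, 182.0], 0.53)]
clear_coil [([301.4, 228.1], 0.73)]
highlighter [([245.6, 231.9], 0.74)]
{'time': 1.2, 'qpos': array([ 9.79200724e-01,  4.80328061e-02,  9.91974707e-02,  1.62196962e+00,
       -7.05967705e-06,  1.44298766e+00]), 'joint_velocities': array([ 0.00124506, -0.00148346,  0.00074664,  0.00017416,  0.00014039,
        0.00201763]), 'effort': array([-6.24317927e-04, -3.38645124e+01,  3.20160842e+01,  1.16516825e-03,
       -3.68898882e-04, -7.58747007e-06]), 'tool_pos': array([0.23487252, 0.46953676, 0.23129321]), 'tcp_rot': array([[ 8.94364873e-01,  1.04937732e-06,  4.47338209e-01],
       [-4.47338209e-01, -1.10969929e-05,  8.94364873e-01],
       [ 5.90263515e-06, -1.00000000e+00, -9.45533410e-06]]), 'force': array([ 0.94778588, -0.51830981, -0.25314742]), 'ft_torque': array([ 0.01215602, -0.01318519, -0.0232427 ]), 'width': 0.08562914472095833}
```

Run:
```python
import cv2
a=cv2.imread("pics/scene0.png");b=cv2.imread("pics/side0.png")
cv2.imwrite("pics/sc.png",cv2.resize(a[60:285,170:470],None,fx=2.66,fy=2.66,interpolation=2))
cv2.imwrite("pics/sd.png",cv2.resize(b[110:275,150:370],None,fx=3.6,fy=3.6,interpolation=2))
```

```text
(no output)
```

View pics/sc.png

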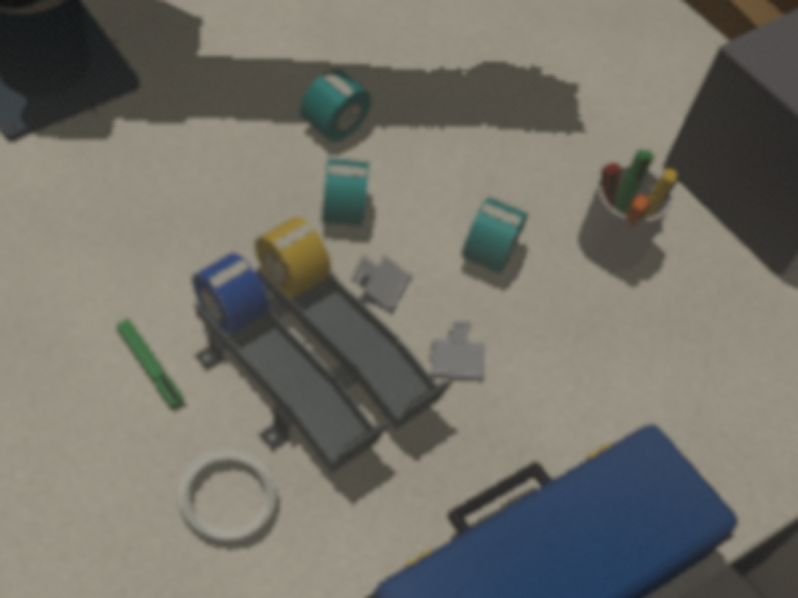

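View pics/sd.png

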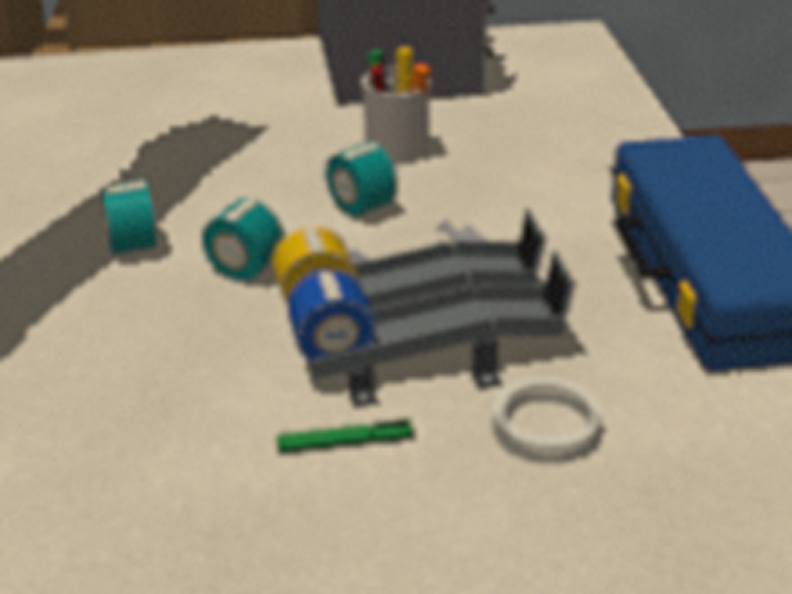

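The yellow roll is in the left gutter: scene crop (292,258), or pixel (280,157). It is the only solid yellow one. The turquoise ones at crop (336,105), (346,190) and (495,233) are loose look-alikes, and blue is in the right gutter at crop (232,292). Next I fit the rack pose to this.

```bash
cat >> h.py <<'E'
import math
def rack(p):
    x,y,a=p; c,s=math.cos(a),math.sin(a); Rz=np.array([[c,-s,0],[s,c,0],[0,0,1]])
    def Ry(t): return np.array([[math.cos(t),0,-math.sin(t)],[0,1,0],[math.sin(t),0,math.cos(t)]])
    R1=Rz@Ry(math.radians(7)); R2=Rz@Ry(-math.radians(9)); o=np.array([x,y,.024])
    ch=lambda q:o+R1@np.array(q,float)
    cr0=ch([.170,0,0]); cr=lambda q:cr0+R2@np.array(q,float)
    return ch,cr,R1,R2
def cyl(cen,ax):
    ax=ax/np.linalg.norm(ax);u=np.cross(ax,[0,0,1]);u/=np.linalg.norm(u);v=np.cross(ax,u)
    return np.array([cen+s*.024*ax+.038*(math.cos(t)*u+math.sin(t)*v) for s in(-1,1) for t in np.linspace(0,6.283,41)])
def mask(c,col,win=None):
    h=cv2.cvtColor(c["pixels"],cv2.COLOR_BGR2HSV)
    m=cv2.inRange(h,(18,120,60),(32,255,255)) if col=="y" else cv2.inRange(h,(108,110,40),(130,255,255))
    return m
def roll_mask(c,col,near):
    m=cv2.morphologyEx(mask(c,col),cv2.MORPH_CLOSE,np.ones((7,7)))
    n,l,s,ce=cv2.connectedComponentsWithStats(m)
    k=[i for i in range(1,n) if s[i,4]>60]
    return min(k,key=lambda i:np.hypot(*(ce[i]-near))) and next((s[i],ce[i]) for i in [min(k,key=lambda i:np.hypot(*(ce[i]-near)))])
E
python3 - <<'E'
from h import *
from scipy.optimize import least_squares
A=read_camera("scene");B=read_camera("side")
ya=roll_mask(A,"y",(280,157));ba=roll_mask(A,"b",(257,170));bb=roll_mask(B,"b",(242,197));yb=roll_mask(B,"y",(237,182))
print(ya,ba,bb,yb)
bx=lambda s:np.array([s[0],s[1],s[0]+s[2],s[1]+s[3]],float)-.0
def pb(c,cen,ax):
    P=proj(c,cyl(cen,ax));return np.r_[P.min(0),P.max(0)]
def res(p,full=False):
    ch,cr,R1,R2=rack(p);ax=R1[:,1]
    Y=ch([.026,.042,.038]);Bl=ch([.026,-.042,.038])
    r=[pb(A,Y,ax)-bx(ya[0]),pb(A,Bl,ax)-bx(ba[0]),pb(B,Bl,ax)-bx(bb[0])]
    w=lambda c,P,q:(proj(c,P)[0]-np.array(q))
    r+=[w(B,ch([0,0,0]),(234.4,199.7)),w(B,cr([0,0,0]),(278.6,191.4)),w(B,cr([.028,.042,.038]),(286,175.4)),w(B,cr([.028,-.042,.038]),(289.5,186))]
    # plate tops (left edge pair) from side crop
    for y,q in((.069,(530,212)),(.015,(542,240)),(-.015,(553,255)),(-.069,(570,285))):
        r.append(w(B,cr([.066,y,.057]),(q[0]/3.6+150,q[1]/3.6+110)))
    r.append(w(A,cr([.066,.069,.057]),(170+445/2.66,60+388/2.66)))
    r.append(w(A,cr([.066,-.069,.057]),(170+335/2.66,60+467/2.66)))
    return r if full else np.concatenate(r)
s=least_squares(res,[.35,.1,0.],loss="soft_l1",f_scale=1.5)
print(s.x,s.cost);[print(np.round(v,1)) for v in res(s.x,True)]
ch,cr,R1,R2=rack(s.x)
print("roll",ch([.026,.042,.038]),"blue",ch([.026,-.042,.038]),"crest",cr([0,.042,0]),"seat",cr([.028,.042,.038]),"R1",R1)
for c,n in((A,"sc2"),(B,"sd2")):
    im=cv2.resize(c["pixels"],None,fx=3,fy=3,interpolation=2)
    L=[[ch([0,y,0]),cr([0,y,0]),cr([.066,y,0]),cr([.066,y,.057])] for y in(.069,.015,-.015,-.069)]+[[cr([0,-.07,0]),cr([0,.07,0])]]
    for l in L: cv2.polylines(im,[np.int32(proj(c,l)*3+1)],False,(0,0,255),1)
    for y in(.042,-.042): cv2.polylines(im,[cv2.convexHull(np.int32(proj(c,cyl(ch([.026,y,.038]),R1[:,1]))*3+1))],True,(255,255,255),1)
    im=im[240:760,600:1100] if n=="sc2" else im[450:720,600:1000]
    cv2.imwrite(f"pics/{n}.png",im)
a=cv2.imread("pics/sc2.png");b=cv2.imread("pics/sd2.png");h=max(len(a),len(b))
cv2.imwrite("pics/fit.png",np.hstack([cv2.copyMakeBorder(i,0,h-len(i),0,0,0) for i in(a,b)])[:, :900] if 0 else cv2.resize(np.hstack([cv2.copyMakeBorder(i,0,h-len(i),0,0,0) for i in(a,b)]),(800,int(h*800/900))))
E
```

```text
(array([268, 142,  25,  28, 389], dtype=int32), array([281.30848329, 154.97943445])) (array([246, 156,  22,  20, 231], dtype=int32), array([257.67532468, 165.95670996])) (array([231, 186,  23,  24, 312], dtype=int32), array([240.82692308, 195.11217949])) (array([225, 173,  24,  19, 242], dtype=int32), array([235.1322314 , 180.55785124]))
[0.45223415 0.05356856 0.03745945] 51.95490014911369
[-0.4 -1.   2.9  1.8]
[-2.9 -2.5  3.6  8.8]
[-1.6 -1.7 -0.2  1.1]
[-0.3  1.5]
[2.7 0. ]
[2. 1.]
[4.5 3. ]
[-0.1 -0.3]
[ 0.6 -0.5]
[-0.1 -0.3]
[-0.4 -0.2]
[ 0.3 -2.8]
[-1.  -7.2]
roll [0.47182153 0.09633212 0.06488536] blue [0.47496739 0.01239105 0.06488536] crest [0.6192757  0.10185826 0.04471779] seat [0.65285191 0.1031166  0.07786978] R1 [[ 0.99184986 -0.03745069 -0.12178385]
 [ 0.03717154  0.99929848 -0.00456409]
 [ 0.12186934  0.          0.99254615]]
```

View pics/fit.png

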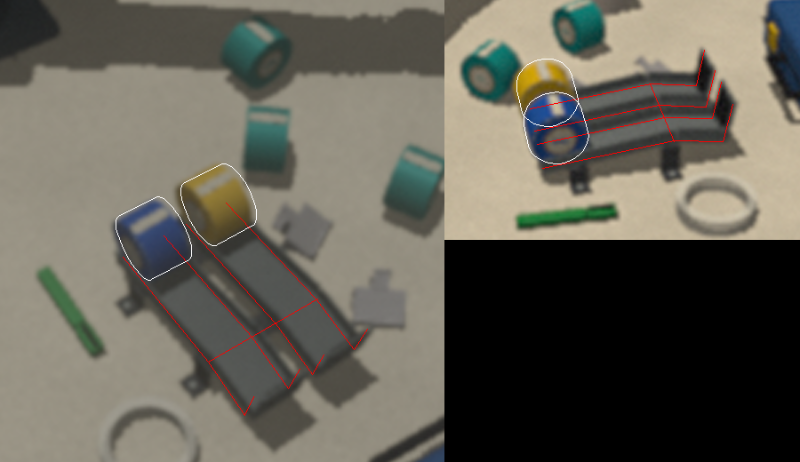

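Run:
```python
from h import *
A=read_camera("scene")
for px in((299.6,134.4),(296,101),(356.,147.)):
    n=cv2.undistortPoints(np.array([[px]],float),K(A),D(A))[0,0];R=np.array(A["R"]);o=-R.T@np.array(A["t"]);d=R.T@np.array([*n,1]);print(o+d*(.038-o[2])/d[2])
```

```text
[0.41169542 0.20152831 0.038     ]
[0.28717511 0.26959294 0.038     ]
[0.53985975 0.32298834 0.038     ]
```

Emit:
move_arm(claw=0, rows=[8,-18,0,0.2,16,-36,0,0.4,16,-36,0,0.4,16,-36,0,0.4,16,-36,0,0.4,16,-36,0,0.4,16,-36,0,0.4,16,-36,0,0.4,16,-36,0,0.3,16,-36,0,0.3,16,-34,-10,0,0,0,0,0,0,0,0,0])

```text
time: 2.98
tool_pos: [0.4026, 0.0938, 0.2214]
tcp_rot: [[0.999, -0.0, -0.038], [0.038, 0.001, 0.999], [-0.0, -1.0, 0.001]]
force: [-0.1, 0.9, 0.3]
width: 0.0001
```

Run:
```python
from h import *
o=manip.get_obs();c=read_camera("wrist")
T=np.eye(4);T[:3,:3]=o["tcp_rot"];T[:3,3]=o["tool_pos"];W=np.linalg.inv(T@np.array(c["T_tool_cam"]))
c["R"]=W[:3,:3];c["t"]=W[:3,3];print(o["time"],o["tool_pos"],o["tcp_rot"],o["width"],o["force"])
ch,cr,R1,R2=rack([.45223,.05357,.03746]);im=cv2.resize(c["pixels"],None,fx=1.5,fy=1.5)
for l in [[ch([0,y,0]),cr([0,y,0])] for y in(.069,.015,-.015,-.069)]+[[ch([0,-.07,0]),ch([0,.07,0])]]: cv2.polylines(im,[np.int32(proj(c,l)*1.5)],False,(0,0,255),1)
for y in(.042,-.042): cv2.polylines(im,[cv2.convexHull(np.int32(proj(c,cyl(ch([.026,y,.038]),R1[:,1]))*1.5))],True,(255,255,255),1)
cv2.imwrite("pics/w1.png",im)
```

```text
2.975 [0.40262673 0.09380221 0.22141578] [[ 9.99259998e-01 -3.45076463e-04 -3.84621479e-02]
 [ 3.84623459e-02  5.86700692e-04  9.99259878e-01]
 [-3.22255296e-04 -9.99999768e-01  5.99538983e-04]] 0.00012927274334043325 [-0.12393822  0.88844787  0.2900142 ]
```

View pics/w1.png

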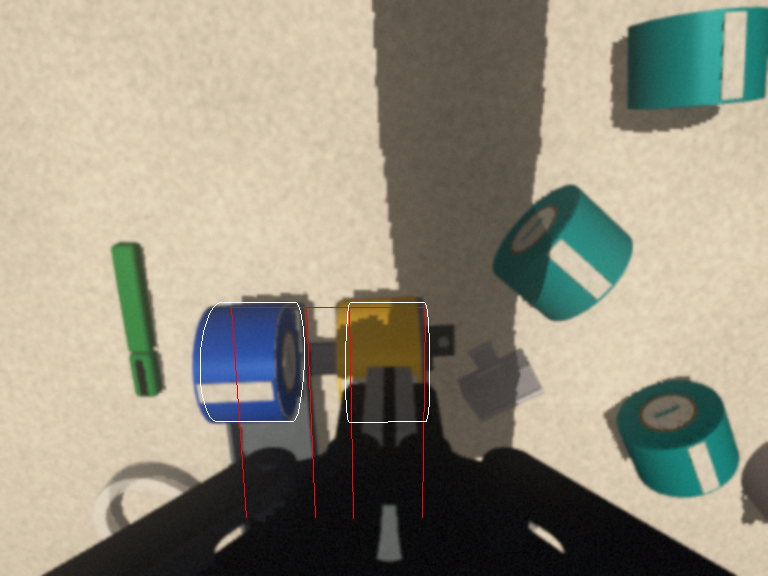

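The overlay is about 3–4 mm too far to +y: the rolls sit about 8 px left of the model. I correct y by -3 mm and go down behind the roll.

Emit:
move_arm(rows=[0,-1,-12,0,0,-2,-25,0,0,0,-30,0,0,0,-30,0,0,0,-30,0,0,0,-25,0,0,0,-15,0,0,0,-5,0,4,0,0,0,4,0,0,0,0,0,0,0])

```text
time: 4.4
tool_pos: [0.4122, 0.0905, 0.0504]
tcp_rot: [[0.999, 0.002, -0.039], [0.039, 0.0, 0.999], [0.002, -1.0, -0.0]]
force: [-0.4, 0.0, -0.1]
width: 0.0001
```

Emit:
move_arm(rows=[4,0.15,0,0,3,0.1,0,0,3,0.1,0,0,3,0.1,0,0,3,0.1,0.4,0,3,0.1,0.4,0,3,0.1,0.4,0,3,0.1,0.4,0])

```text
time: 5.4
tool_pos: [0.4361, 0.0914, 0.051]
tcp_rot: [[0.999, 0.0, -0.039], [0.039, 0.0, 0.999], [0.0, -1.0, 0.0]]
force: [-1.6, 0.2, 1.6]
width: -0.0001
```

```bash
cat > look.py <<'E'
from h import *
import sys
o=manip.get_obs();A=read_camera("scene");B=read_camera("side")
print(o["time"],o["tool_pos"],o["force"])
a=cv2.resize(A["pixels"][110:250,210:350],(400,400),interpolation=2);b=cv2.resize(B["pixels"][140:240,200:320],(480,400),interpolation=2)
im=np.hstack([a,b]);cv2.imwrite(f"pics/{sys.argv[1]}.png",cv2.resize(im,(800,364)))
E
python3 look.py p1
```

```text
5.4 [0.43610077 0.09139789 0.05096415] [-1.62689477  0.22909542  1.61496312]
```

View pics/p1.png

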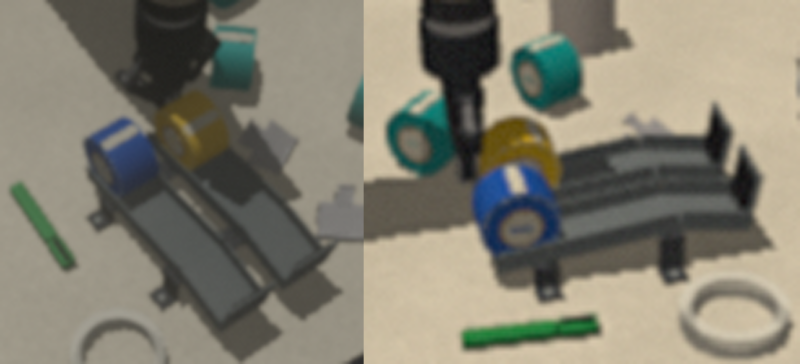

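The roll is touching and the force is small. I keep pushing slowly up the slope.

Emit:
move_arm(rows=[4,0.15,0.5,0,5,0.2,0.6,0,5,0.2,0.6,0,5,0.2,0.6,0,5,0.2,0.6,0,5,0.2,0.6,0])

```text
time: 6.25
tool_pos: [0.4652, 0.0925, 0.0544]
tcp_rot: [[0.999, 0.0, -0.039], [0.039, -0.0, 0.999], [0.0, -1.0, -0.0]]
force: [-1.4, -0.0, 0.7]
width: -0.0001
```

```bash
python3 look.py p2
```

```text
6.25 [0.46524189 0.092534   0.0544492 ] [-1.38513084 -0.04837749  0.68187744]
```

View pics/p2.png

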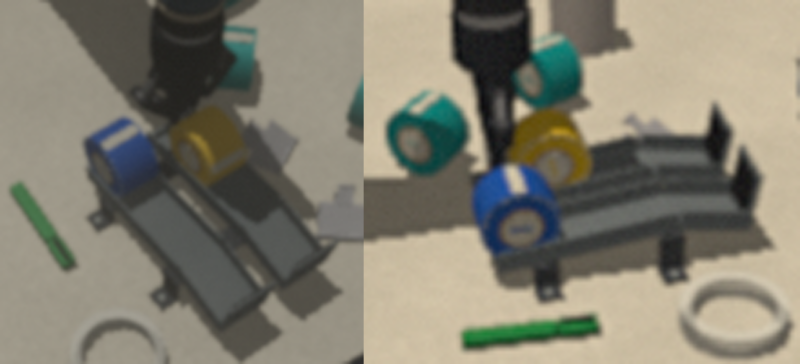

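It rolls cleanly and the white label is turning. I continue to just short of the crest.

Emit:
move_arm(rows=[5,0.2,0.6,0,5,0.2,0.6,0,5,0.2,0.6,0,5,0.2,0.6,0,5,0.2,0.6,0,5,0.2,0.6,0,5,0.2,0.6,0,5,0.2,0.6,0,5,0.2,0.6,0,5,0.2,0.6,0,5,0.2,0.6,0,5,0.2,0.6,0,5,0.2,0.6,0,5,0.2,0.6,0,5,0.2,0.6,0,5,0.2,0.6,0])

```text
time: 8.35
tool_pos: [0.5452, 0.0957, 0.064]
tcp_rot: [[0.999, -0.0, -0.039], [0.039, -0.0, 0.999], [-0.0, -1.0, -0.0]]
force: [-2.5, -0.2, 0.3]
width: 0.0003
```

```bash
python3 look.py p3
```

```text
8.35 [0.54516884 0.09572842 0.06403832] [-2.48585145 -0.15279899  0.2855027 ]
```

View pics/p3.png

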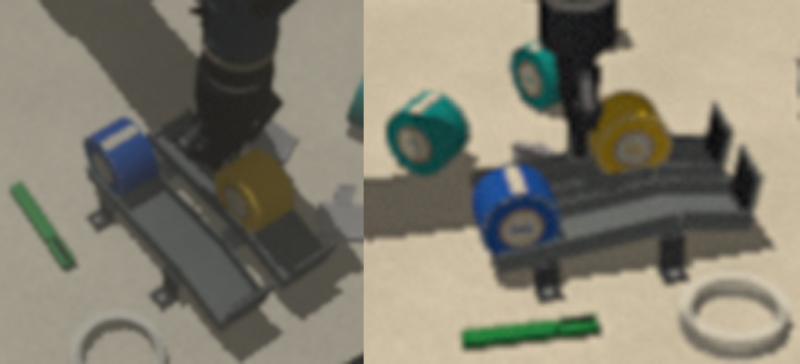

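The roll is about 15–20 mm short of the crest. I take it over slowly.

Emit:
move_arm(rows=[3,0.1,0.3,0,3,0.1,0.3,0,3,0.1,0.3,0,3,0.1,0.3,0,3,0.1,0.3,0,3,0.1,0.3,0,3,0.1,0.2,0,3,0.1,0,0,3,0.1,0,0,3,0.1,0,0,3,0.1,0,0,3,0.1,0,0,3,0.1,0,0,3,0.1,0,0,3,0.1,0,0,3,0.1,0,0,0,0,0,0,0,0,0,0])

```text
time: 10.7
tool_pos: [0.5928, 0.0973, 0.066]
tcp_rot: [[0.999, -0.0, -0.039], [0.039, -0.0, 0.999], [-0.0, -1.0, 0.0]]
force: [-0.8, -0.0, 0.0]
width: -0.0001
```

```bash
python3 look.py p4
```

```text
10.7 [0.59279112 0.09734175 0.06597705] [-7.63227576e-01 -4.80339569e-02  5.49071058e-04]
```

View pics/p4.png

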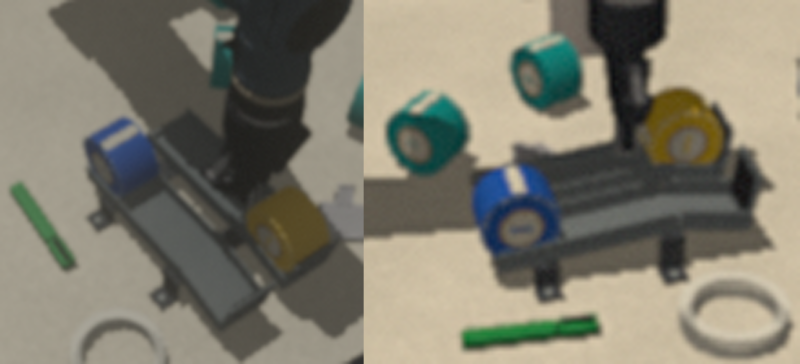

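The roll sits in the dip by the stop plate. I back the finger off slowly, go straight up and check.

Emit:
move_arm(rows=[-2,0,0,0,-3,0,0,0,-5,0,0,0,-6,0,0,0,-4,0,0,0,0,0,10,0,0,0,25,0,0,0,30,0,0,0,30,0,-20,0,30,0,-30,0,10,0,-30,0,0,0,-20,0,0,0,0,0,0,0,0,0,0,0])

```text
time: 12.68
tool_pos: [0.4738, 0.0973, 0.2016]
tcp_rot: [[0.999, 0.002, -0.039], [0.039, 0.0, 0.999], [0.002, -1.0, -0.0]]
force: [-0.6, -1.0, -0.1]
width: -0.0004
```

```bash
python3 look.py p5
python3 - <<'E'
from h import *
ch,cr,R1,R2=rack([.45223,.05357,.03746])
for n in("side","scene"):
    c=read_camera(n)
    P=proj(c,cyl(cr([.028,.042,.038]),R2[:,1]));print(n,"model bbox",P.min(0),P.max(0),"mask",roll_mask(c,"y",P.mean(0)))
    print([ (np.array(d["bbox"])*[512,384,512,384]).round(1) for d in spot_in(c,"yellow_roll")])
E
```

```text
12.675 [0.47377284 0.09731327 0.20159366] [-0.56895734 -1.02168717 -0.14875878]
side model bbox [276.23602794 163.9183433 ] [300.02408443 188.92947639] mask (array([277, 164,  22,  21, 322], dtype=int32), array([286.92546584, 174.07453416]))
[array([205.8, 167.3, 231.2, 189.7]), array([242.4, 146.1, 259.9, 169.3]), array([180. , 160.8, 192.9, 182.5]), array([251.2, 120.9, 270.7, 157. ])]
scene model bbox [304.03636536 182.59790768] [335.65121073 215.8735882 ] mask (array([306, 183,  30,  30, 541], dtype=int32), array([321.62107209, 195.64695009]))
[array([345.6, 135.3, 369.5, 163.3]), array([303.7, 181. , 334.5, 210.9]), array([289.7, 120.6, 307.9, 146.8]), array([ 84.3, 232.8, 163.9, 300.9])]
```

View pics/p5.png

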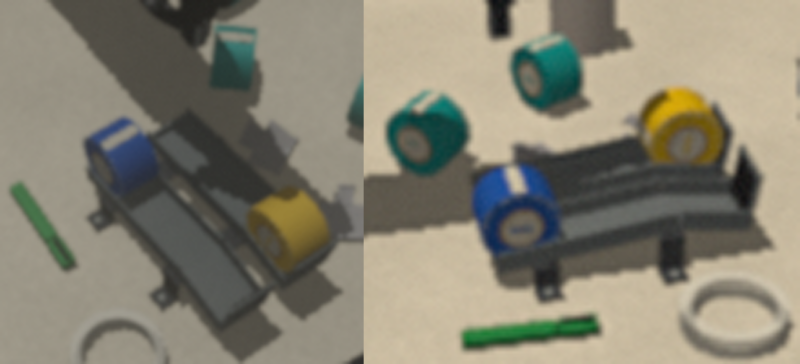

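The roll matches the modelled seat to about a pixel, it is at rest, and the finger is clear.

```bash
python3 -c "
from rig import manip
print(manip.close_job())"
```

```text
the job is handed in; nothing more can be done
None
```

I pushed the yellow roll up the left gutter with the shut fingertips, slowly (about 25–40 mm/s), over the crest and into the dip against the stop. Then I backed the finger off, raised it clear and handed the job in at about 12.8 s; no verdict was reported.

- **Roll position:** in both fixed cameras, after the finger was withdrawn, the roll's visible outline lay within 1–2 pixels of the modelled seat, except its lower edge, which measured about 3–4 pixels higher. Some of it was probably hidden or in shadow there. The roll stayed put when the finger left.
- **Other things:** the blue roll, highlighter, clear coil and turquoise rolls looked unmoved in the last pictures. The clips, mug and tape gun were only partly in view or outside those crops, but the arm did not go near them low down.
- **Force:** wrist force readings at the end of each move were 2.5 N or less.
- **Disagreements:** the wrist camera put the rack 3–4 mm to the side of the fixed-camera fit, so I shifted the push line by 3 mm. The detector missed the seated yellow roll in the last side picture and reported turquoise ones instead, so I relied on the colour outline there.

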